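# Turn a rail end for end under the hold-down clamp of a sawing table

### The arm

A 6-joint arm with a two-finger parallel gripper is mounted at the origin on the work surface. World frame = base frame: x ahead of the robot, y to its left, z up, the work surface at z = 0. Lengths are in m, angles in rad, forces in N, time in s.
With the tool pointing down it reaches from about 0.3 to 1 m from the base axis. Payload 5.1 kg.
Tool frame: the origin (TCP) lies between the finger pads; the fingertips stand 22 mm ahead of it and the grasp point (between the pads) lies 3 mm ahead of it (manip.tip_reach is the distance from the TCP to the fingertips, in m); z points along the fingers, y is the direction in which the jaws open and shut (so a half turn about z gives the same grasp; the last joint's range is limited). The gripper opens to 95 mm and grips with 3 to 60 N. Pads are 20 mm wide; open, the fingers measure 119 mm over their backs; the gripper's body (75 mm by 180 mm) begins 59 mm behind the grasp point.
Start: joints at [-1.379, 0.124, 1.65, -0, 1.367, -0.083], TCP at [0.176, -0.626, 0.237] pointing down, gripper open.
Joint ranges: [-2.61, 2.61], [-1.02, 2.33], [0.03, 2.71], [-1.35, 4.49], [0.32, 2.68], [-2.91, 2.91]. Speed limits (rad/s): [2.57, 2.57, 3.14, 3.14, 3.14, 3.14].

### API

Orientations are given as a unit quaternion [x, y, z, w].
In Python, from workcell import manip, snapshot, nets gives the robot as it stands.
- The arm moves only by the shell command python3 -m handwheel 'ROWS' [FORCE]. ROWS is JSON, a list of rows, each a list of 5 numbers: the shift along the tool's x, y, z in cm, then the turn about the tool's z in rad, then the opening, from 0 (shut) to 1 (fully open). A call has 1 to 12 rows; each row is the pose to reach, as a shift and turn from the pose commanded when the call began, along the tool's axes at that moment; what a row does not reach only later rows make up. A row lasts 1/12 s, in which the tool goes at most 41.7 mm and 7.16 degrees, less where a joint would pass 70% of its speed; a pose out of reach is approached as far as the arm can. A call with a gripper value outside its range is refused whole. The fingers move at their own pace and stop on an object; FORCE is the grip in N (left out, the last holds). Time passes only in rows, so rows that repeat a pose let the fingers close. It gives the time, the measured TCP pose, the force and the opening at its end, in the units of the state.
- manip.read_state(): the state, without advancing time (a new reading comes with each control period).
- snapshot(name): name is "scene" or "top" or "wrist"; returns a dict with "pixels" (480x640x3 uint8, red, green, blue), "fx", "fy", "cx", "cy" (pixels), "R" (3x3) and "t" (3): a world point X has camera coordinates R X + t. Camera axes: x right, y down, z forward; pixel columns grow to the right and rows downward; lengths in m; the calibration is good to about 2 mm. A picture is of the moment at which its call begins. There is no depth.
- manip.job_done(): hands the job in, once; it reports no verdict.
Trained networks look in a picture, given as the dict that the camera call returned (one of the last four; its "shot" number tells which), for a name from the list of things; names that differ only in an ending like _2 or _b are one class to them, and where a whole thing is asked for, a point or a joint stands for the part that bears it (a point fixed in the world has none). Each returns a list of dicts, best first, with "score" (0 to 1); they miss things now and then, are a little off and sometimes report something else, mostly with a low value. They report only what shows in the picture. A call takes as long as a camera call. They do not tell look-alikes from the thing itself.
- nets.spot_in(picture, thing): "xy" ([column, row] in pixels, amid what is visible of it).
- nets.trace(picture, thing): "region" (480x640 bool, what is visible of it) and "xy" ([column, row] in pixels, amid what is visible of it).
- nets.place_of(picture, thing): "xy" ([column, row] in pixels: a listed point, or the origin of a listed thing).
The state is a dict: "clock": time; "joints": joint angles; "joint_vel": joint speeds; "joint_torque": joint torques, N m; "tcp_pos": TCP position; "eef_rot": TCP orientation; "force": force on the tool from outside, world axes, zero at the start; "moment": the same for the moment, N m; "width": opening from 0.0 (shut) to 1.0 (fully open).
Only numpy, scipy, OpenCV 4.12 (cv2) and the standard library are available. Lean on these libraries where they do the work, as an engineer would, in place of code of your own. Each camera call takes 0.05 s, during which the arm holds its last target.

### The job

The forked end of the wooden rail on the sawing table is finished, and its plain end is next for the saw. Slacken the hold-down clamp just enough to free the rail (less than one full turn), swing the rail end for end where it lies, without taking it out from under the clamp, until the plain end sticks out straight and centred over the V-notch as far as the forked end did, and then tighten the clamp firmly on it again, as tight as you found it. Leave the other things on the bench where they are.

Things in the scene. Friction and masses are not known exactly. Their poses are not given: they have to be found in the camera images.
- sawtable: Sawing table, fixed: plywood board 170 mm wide (y), top 58 mm above the bench, on two wooden feet. Origin: on the bench straight below the clamp screw's axis; z up. -x is the front, with a V-notch 64 mm wide at the front edge (x = -78 mm), running to a point at x = -30 mm. The board ends at x = +170 mm.
- notch (a point): Middle of the mouth of the V-notch, on the front edge of the board's top face, 78 mm in front of the screw axis.
- bracket (a point): Top of the clamp's grey cast upright at the rear of the sawing table, 134 mm behind the screw axis, 163 mm above the bench. From here an arm 28 mm wide, 112 to 163 mm above the bench, runs forward to a boss 36 mm across on the screw axis (top at 148 mm). Upright and arm block a gripper at the rear; front and sides are open.
- handle_grip (a point): Middle of the clamp's T-handle, on the screw axis, about 185 mm above the bench: a level dark steel bar 66 mm long (its x axis), 13 mm wide (y) and 17 mm tall, on a hub 22 mm across; the boss is 28 mm below the bar. Grip it across its width from above. It rises and sinks 1.27 mm per rad of turn.
- handle (a joint): Turn of the clamp handle, rad. Grows anticlockwise seen from above, which slackens (8 mm per turn). At 0 the shoe just touches the rail; below, it presses with 25 N per rad; it starts tight, between -1.05 and -0.75; from +0.5 up (a gap of 1.27 mm per rad) the rail turns freely. It stays where left; turning takes about 0.1 N m, hardly more when tight. To clamp firmly turn it back to where it started.
- shoe: Round steel shoe at the foot of the screw, 30 mm across, that presses on the top of the rail and does not turn with the handle. Origin: centre of its underside, 88 mm above the bench when touching.
- rail: The work, loose under the clamp: wooden rail 200 x 42 x 30 mm, about 0.18 kg, flat on the board, the shoe on its middle. Origin: centre of its underside; x runs along it to the plain end. The -x end is forked: a slot 14 mm wide, 48 mm deep between two prongs; it starts over the notch. Grip the outer 30 mm of an end across the width, when it is in front or at a side, to clear the handle.
- plain_end (a point): Middle of the top edge of the rail's plain end (100 mm from its centre), which has only three pencil lines for the slot to come.
- forked_end (a point): Middle between the tips of the prongs of the rail's forked end, on the top face, 100 mm from its centre.
- coping_saw: Bystander: coping saw lying flat, steel bow 160 x 118 mm, dark wooden handle; to be left alone.
- tape: Bystander: roll of tape, 96 mm across, 24 mm high.
- glue: Bystander: white glue bottle, standing, 56 mm across, 150 mm high.
- try_square: Bystander: try square lying flat, dark wooden stock 110 mm, steel blade 150 mm.
- offcut: Bystander: wooden offcut 85 x 42 x 30 mm.
- marker: Bystander: black marker pen, 125 mm, lying.
- file: Bystander: flat file with wooden handle, 250 mm, lying.
Not all that is in view belongs to the job. What is shaped like the rail but pink or yellow is not meant.

How it is judged:
By the outcome, as a careful person would: the job done as asked, in the order asked, and still so for the second after the job is handed in, with the robot touching nothing.
It also fails if it takes over 69 s, if anything falls off the work surface, if the arm or the gripper's body presses on something with over 40 N, if the wrist force passes 120 N, or if a joint passes its speed limit or range.

## Working session

There is one attempt and no reset: what is moved stays moved. The work goes in short steps, Python scripts to look and compute and a shell command to move; the robot and the scene stay as the last step left them, time stands still between calls to the robot, and variables do not carry over. Pictures are saved under pics/ and viewed, and the job is handed in when it is done.

```bash
ls; mkdir -p pics; python3 - <<'E'
from workcell import manip, snapshot, nets
import cv2
print(manip.read_state())
for n in ["scene","top","wrist"]:
    s=snapshot(n); cv2.imwrite(f"pics/{n}0.png",s["pixels"][:,:,::-1]); print(n,s["fx"],s["cx"],s["cy"],s["R"],s["t"])
    for th in ["rail","handle_grip","plain_end","forked_end","notch","bracket","shoe","sawtable"]:
        print(th,[(x["score"],x["xy"]) for x in nets.place_of(s,th)[:3]])
E
```

```text
pics
{'clock': 0.0, 'joints': array([-1.37859354e+00,  1.24518967e-01,  1.65166675e+00,  1.36052056e-05,
        1.36747257e+00, -8.25816738e-02]), 'joint_vel': array([-8.17784229e-04,  1.25537318e-03,  1.10149511e-03,  1.72208415e-03,
       -9.96564276e-05, -1.50486644e-03]), 'joint_torque': array([ 3.14344288e-04, -4.17601955e+01, -3.59933245e+01,  7.75315706e-02,
        4.89862589e-02, -1.71078382e-04]), 'tcp_pos': array([ 0.17624476, -0.62503809,  0.2353823 ]), 'eef_rot': array([ 9.90576186e-01,  1.36958947e-01, -4.99298224e-05, -1.03162977e-03]), 'force': array([ 0.59235804, -0.25879771,  0.20840045]), 'moment': array([-0.01549901, -0.00989457, -0.02225006]), 'width': 0.998717251382306}
scene 547.1581582104786 314.13914433510416 235.78943084491854 [[-0.84846022  0.52892682  0.01875292]
 [ 0.28490167  0.48630239 -0.82603936]
 [-0.44603397 -0.6955188  -0.56330037]] [ 0.4514274  -0.08629283  1.74273153]
rail [(0.68, [348.7, 359.5]), (0.64, [288.6, 220.3]), (0.58, [440.2, 325.5])]
handle_grip [(0.48, [285.4, 186.5])]
plain_end [(0.89, [475.0, 304.1]), (0.81, [257.1, 223.9]), (0.65
[... 500 characters left out ...]
0.82, [399.0, 244.2]), (0.74, [188.1, 304.0])]
handle_grip [(0.53, [411.0, 237.7])]
plain_end [(0.97, [398.8, 195.9]), (0.93, [235.9, 185.5]), (0.68, [182.1, 349.5])]
forked_end [(0.98, [186.1, 263.7]), (0.78, [411.6, 290.8]), (0.71, [158.7, 203.6])]
notch [(0.7, [402.5, 280.0])]
bracket [(0.85, [408.9, 174.2])]
shoe []
sawtable [(0.67, [398.0, 246.2])]
wrist 371.04660730694985 317.55762161886986 243.90537254154236 [[ 2.71725869e-01 -9.62374624e-01  3.67271306e-04]
 [-9.22493860e-01 -2.60356800e-01  2.84990201e-01]
 [-2.74171716e-01 -7.77780158e-02 -9.58530360e-01]] [-0.65006622 -0.03316844  0.39086306]
rail []
handle_grip []
plain_end []
forked_end []
notch []
bracket []
shoe []
sawtable []
```

View pics/scene0.png

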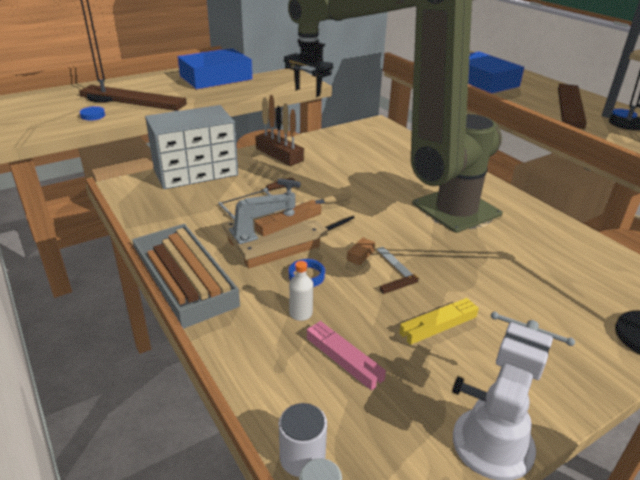

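View pics/top0.png

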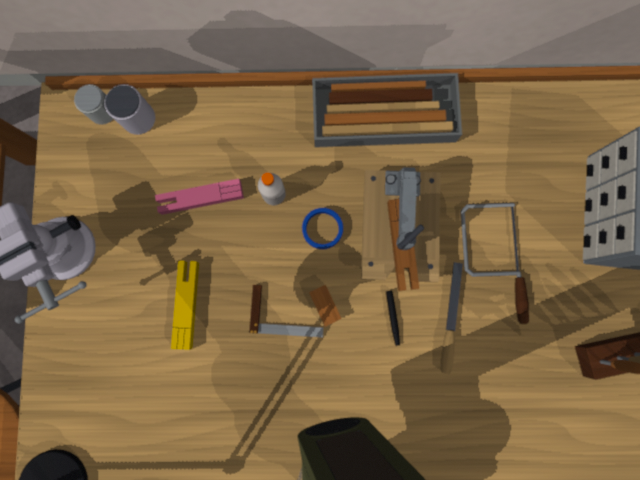

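View pics/wrist0.png

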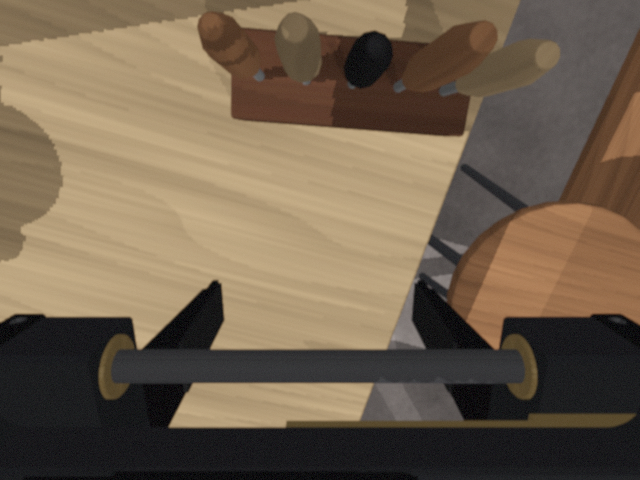

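The scene shows the table with the wood-coloured rail at about (290,220) in scene and (400,244) in top. Its forked end faces the robot at (411,290). The pink rail at (200,200) and the yellow one at (188,304) in top are decoys. I'll enlarge a crop to confirm and compute positions.

```bash
cat > h.py <<'E'
from workcell import manip, snapshot, nets
import cv2, numpy as np
from scipy.spatial.transform import Rotation as Rot
def ray(s,xy,z):
    R=np.array(s["R"]);t=np.array(s["t"]);c=-R.T@t
    d=R.T@np.array([(xy[0]-s["cx"])/s["fx"],(xy[1]-s["cy"])/s["fy"],1])
    return c+d*(z-c[2])/d[2]
def proj(s,X):
    p=np.array(s["R"])@np.array(X)+np.array(s["t"]); return [s["fx"]*p[0]/p[2]+s["cx"],s["fy"]*p[1]/p[2]+s["cy"]]
def crop(s,name,x0,y0,x1,y1,k,pts=()):
    im=cv2.resize(s["pixels"][y0:y1,x0:x1,::-1],None,fx=k,fy=k,interpolation=cv2.INTER_CUBIC)
    for X in pts:
        u=proj(s,X); cv2.circle(im,(int((u[0]-x0+.5)*k),int((u[1]-y0+.5)*k)),3,(0,0,255),1)
    cv2.imwrite("pics/"+name,im)
Z=dict(notch=.058,bracket=.163,handle_grip=.185,forked_end=.088,plain_end=.088,sawtable=0,rail=.058)
def st():
    s=manip.read_state(); 
    R=Rot.from_quat(s["eef_rot"]).as_matrix()
    print("t",round(s["clock"],2),"tcp",s["tcp_pos"].round(4),"F",s["force"].round(1),"M",s["moment"].round(2),"w",round(s["width"],3),"q6",s["joints"].round(2)[5],"\nxax yaw",np.degrees(np.arctan2(R[1,0],R[0,0])).round(2),"zax",R[:,2].round(4))
    return s,R
E
python3 - <<'E'
from h import *
for n,b in [("top",(350,150,450,310)),("scene",(210,160,350,270))]:
    s=snapshot(n)
    for th in Z:
        for x in nets.place_of(s,th)[:3]:
            p=x["xy"]
            if b[0]<p[0]<b[2] and b[1]<p[1]<b[3]: print(n,th,x["score"],p,ray(s,p,Z[th]).round(4))
    crop(s,n+"c.png",*b,4)
st()
E
```

```text
top notch 0.88 [403.5, 279.6] [ 0.4642 -0.1263  0.058 ]
top bracket 0.84 [413.7, 174.6] [ 0.6739 -0.1376  0.163 ]
top handle_grip 0.64 [407.5, 236.1] [ 0.543  -0.1168  0.185 ]
top forked_end 0.9 [411.9, 288.6] [ 0.443  -0.1388  0.088 ]
top plain_end 0.58 [398.6, 198.4] [ 0.6408 -0.1166  0.088 ]
top sawtable 0.58 [398.9, 248.0] [ 0.5415 -0.1272  0.    ]
top rail 0.91 [400.2, 242.7] [ 0.5465 -0.1216  0.058 ]
scene notch 0.8 [309.8, 214.1] [ 0.4684 -0.1281  0.058 ]
scene bracket 0.95 [242.8, 201.4] [ 0.6768 -0.1281  0.163 ]
scene handle_grip 0.57 [287.0, 186.6] [ 0.5564 -0.1048  0.185 ]
scene forked_end 0.96 [320.2, 204.8] [ 0.4415 -0.1153  0.088 ]
scene plain_end 0.9 [255.2, 222.5] [ 0.6452 -0.1256  0.088 ]
scene sawtable 0.71 [290.1, 241.5] [ 0.5459 -0.1086  0.    ]
scene rail 0.81 [288.7, 220.9] [ 0.5394 -0.1272  0.058 ]
t 2.15 tcp [ 0.1764 -0.6256  0.2366] F [-0.1  0.  -0.4] M [ 0.09 -0.06 -0.03] w 1.002 q6 -0.08 
xax yaw 15.75 zax [-0.e+00  1.e-04 -1.e+00]
```

View pics/topc.png

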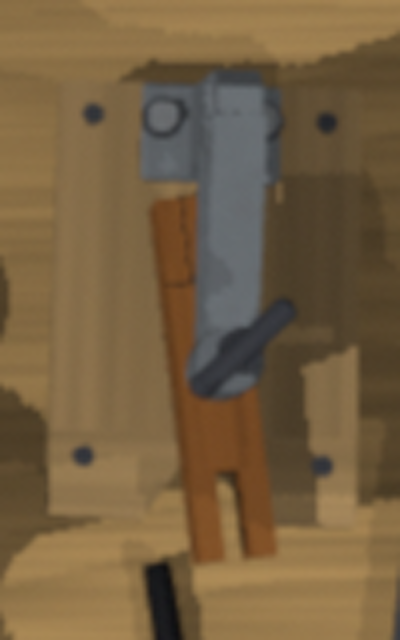

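View pics/scenec.png

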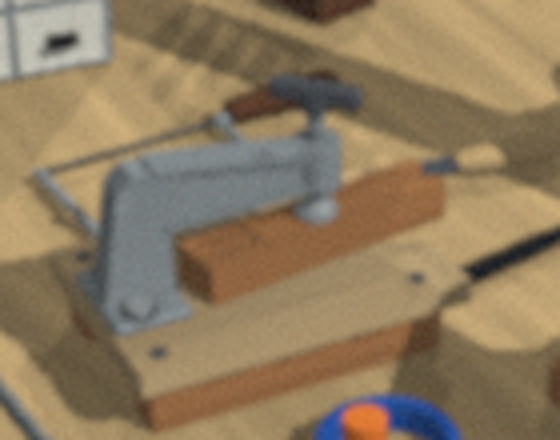

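```bash
python3 - <<'E'
from h import *
s=snapshot("top")
P={k:ray(s,[350+u/4-.5,150+v/4-.5],z)[:2] for k,(u,v,z) in dict(s1=(93,113,.058),s2=(327,121,.058),s3=(83,455,.058),s4=(321,465,.058),h1=(203,385,.19),h2=(287,310,.19),pl=(194,562,.088),pr=(276,555,.088),pb=(151,203,.088),boss=(226,375,.148),bfl=(45,514,.058),bfr=(355,526,.058),sl=(218,470,.088),sr=(240,470,.088)).items()}
for k in P: print(k,P[k].round(4))
a=lambda d:np.degrees(np.arctan2(d[1],d[0])).round(2)
print("table yaw",a(P["s1"]-P["s3"]),a(P["s2"]-P["s4"]),a(P["s3"]-P["s4"])-90,a(P["s1"]-P["s2"])-90,"front",a(P["bfl"]-P["bfr"])-90)
print("handle",a(P["h2"]-P["h1"]),(P["h1"]+P["h2"])/2,np.linalg.norm(P["h2"]-P["h1"]))
print("rail",a(P["pb"]-P["pl"]),a(P["pl"]-P["pr"])-90)
E
```

```text
s1 [ 0.6961 -0.0642]
s2 [ 0.6895 -0.1964]
s3 [ 0.5012 -0.0538]
s4 [ 0.4942 -0.1852]
h1 [ 0.5233 -0.1011]
h2 [ 0.5602 -0.1436]
pl [ 0.4403 -0.109 ]
pr [ 0.4436 -0.1529]
pb [ 0.637  -0.0916]
boss [ 0.5335 -0.1195]
bfl [ 0.4687 -0.032 ]
bfr [ 0.4603 -0.2025]
sl [ 0.4896 -0.1235]
sr [ 0.4895 -0.1353]
table yaw -3.05 -3.27 -3.0400000000000063 -2.8499999999999943 front -2.799999999999997
handle -49.1 [ 0.54174749 -0.12233715] 0.05628054602258072
rail 5.05 4.319999999999993
```

Candidates in top: natural wood rail at (400,244), pink at (200,200), yellow at (188,304). Only the wood one lies under the clamp, and the crop confirms it: fork at the notch, pencil lines at the rear. The table yaw is about -3°, the rail about +5°, the handle bar about -49°, and the screw axis is near (0.542, -0.122). I'll go over the handle with tool x along the bar.

```bash
cat >> h.py <<'E'
def goto(p,yaw):
    s,R=st(); d=R.T@(np.array(p)-s["tcp_pos"])*100
    y0=np.degrees(np.arctan2(R[1,0],R[0,0])); dy=(yaw-y0+180)%360-180
    print("shift cm",d.round(2),"turn",round(-np.radians(dy),3))
def arc(axis,ang,n,lift=0):
    """rows rotating TCP about vertical axis by ang deg (ccw from above) in n rows"""
    s,R=st(); p=s["tcp_pos"]
    for i in range(1,n+1):
        a=np.radians(ang*i/n); c,sn=np.cos(a),np.sin(a); v=p[:2]-np.array(axis)
        q=np.array([axis[0]+c*v[0]-sn*v[1],axis[1]+sn*v[0]+c*v[1],p[2]+lift*i/n])
        print((R.T@(q-p)*100).round(2).tolist(),round(-a,3))
E
python3 -c "
from h import *
goto([.542,-.122,.26],-49)
s=snapshot('top')
for t in ['glue']: print([ (x['score'],ray(s,x['xy'],0).round(3)) for x in nets.place_of(s,t)[:2]])"
```

```text
t 2.2 tcp [ 0.1763 -0.6256  0.2366] F [0.7 0.1 0.2] M [0.03 0.03 0.02] w 0.998 q6 -0.08 
xax yaw 15.74 zax [ 0.e+00  1.e-04 -1.e+00]
shift cm [ 48.86 -38.55  -2.33] turn 1.13
[(0.66, array([0.685, 0.159, 0.   ]))]
```

```bash
python3 -m handwheel '[[0,0,-2.33,0,1],[48.86,-38.55,-2.33,1.13,0.6],[48.86,-38.55,-2.33,1.13,0.6],[48.86,-38.55,-2.33,1.13,0.6],[48.86,-38.55,-2.33,1.13,0.6],[48.86,-38.55,-2.33,1.13,0.6],[48.86,-38.55,-2.33,1.13,0.6],[48.86,-38.55,-2.33,1.13,0.6],[48.86,-38.55,-2.33,1.13,0.6],[48.86,-38.55,-2.33,1.13,0.6],[48.86,-38.55,-2.33,1.13,0.6],[48.86,-38.55,-2.33,1.13,0.6]]' 25; python3 -c "
from h import *
goto([.542,-.122,.26],-49)"
```

```text
clock: 3.3
tcp_pos: [0.4369, -0.2667, 0.2604]
eef_rot: [0.909, -0.416, 0.0, 0.0]
force: [0.6, -1.1, -0.4]
width: 0.603
t 3.3 tcp [ 0.4369 -0.2667  0.2604] F [ 0.6 -1.1 -0.4] M [ 0.02 -0.01 -0.06] w 0.603 q6 1.78 
xax yaw -49.15 zax [ 8.e-04 -5.e-04 -1.e+00]
shift cm [ -4.07 -17.41   0.04] turn -0.003
```

```bash
python3 -m handwheel '[[-4.07,-17.41,0,0,0.6],[-4.07,-17.41,0,0,0.6],[-4.07,-17.41,0,0,0.6],[-4.07,-17.41,0,0,0.6],[-4.07,-17.41,0,0,0.6],[-4.07,-17.41,0,0,0.6]]' ; python3 -c "
from h import *
goto([.542,-.122,.20],-49)
s=snapshot('wrist'); cv2.imwrite('pics/w1.png',s['pixels'][:,:,::-1])
for t in ['handle_grip','forked_end','plain_end']: print(t,[ (x['score'],x['xy'],ray(s,x['xy'],Z[t]).round(4)) for x in nets.place_of(s,t)[:2]])"
```

```text
clock: 3.8
tcp_pos: [0.542, -0.121, 0.2599]
eef_rot: [0.911, -0.413, -0.0, -0.0]
force: [0.5, 0.8, -0.2]
width: 0.6
t 3.8 tcp [ 0.542  -0.121   0.2599] F [ 0.5  0.8 -0.2] M [ 0.08  0.06 -0.06] w 0.6 q6 2.1 
xax yaw -48.74 zax [-0.e+00  4.e-04 -1.e+00]
shift cm [0.08 0.07 5.99] turn 0.005
handle_grip [(0.83, [319.1, 265.1], array([ 0.5408, -0.1221,  0.185 ]))]
forked_end [(0.85, [408.2, 286.4], array([ 0.4412, -0.135 ,  0.088 ]))]
plain_end []
```

View pics/w1.png

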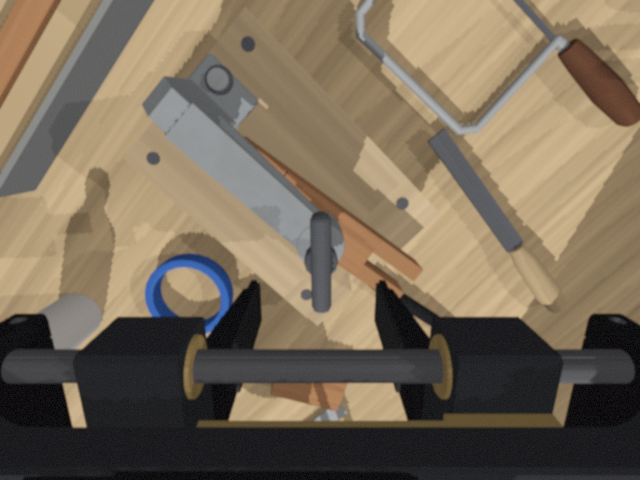

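The bar appears upright at (321,213)–(322,311), already aligned with the tool. I'll read the angles more finely from this close view, then descend.

```bash
python3 - <<'E'
from h import *
s=snapshot("wrist")
f=lambda u,v,z:ray(s,[u,v],z)[:2]
a=lambda d:np.degrees(np.arctan2(d[1],d[0])).round(2)
g=cv2.cvtColor(s["pixels"],cv2.COLOR_RGB2HSV)
print("bar",a(f(320.5,213,.193)-f(322,311,.193)), (f(320.5,213,.193)+f(322,311,.193))/2)
s1,s2,s3,s4=[f(*p,.058) for p in [(248,44),(153,158),(402,203),(307,295)]]
print(s1,s2,s3,s4,a(s1-s3),a(s2-s4),a(s2-s1)-90,a(s4-s3)-90)
E
python3 -m handwheel '[[0.08,0.07,2,0.005,0.6],[0.08,0.07,4,0.005,0.6],[0.08,0.07,5.5,0.005,0.6],[0.08,0.07,6.1,0.005,0.6],[0.08,0.07,6.1,0.005,0.6]]'
```

```text
bar -48.08 [ 0.54032934 -0.129381  ]
[ 0.6843908  -0.20224408] [ 0.69239873 -0.07052519] [ 0.48998565 -0.19070576] [ 0.49650694 -0.0590284 ] -3.4 -3.36 -3.480000000000004 -2.8400000000000034
clock: 4.47
tcp_pos: [0.5393, -0.1252, 0.197]
eef_rot: [0.909, -0.418, -0.002, 0.0]
force: [-0.0, -0.3, -0.2]
width: 0.601
```

```bash
python3 -c "
from h import *
st()"; python3 -m handwheel '[[0,0,0,0,0.3],[0,0,0,0,0.2],[0,0,0,0,0.1],[0,0,0,0,0],[0,0,0,0,0],[0,0,0,0,0]]' 20;python3 -c "
from h import *
st()"
```

```text
t 4.47 tcp [ 0.5393 -0.1252  0.197 ] F [-0.  -0.3 -0.2] M [ 0.15  0.01 -0.04] w 0.601 q6 2.11 
xax yaw -49.4 zax [-0.0035  0.001  -1.    ]
clock: 4.97
tcp_pos: [0.5417, -0.124, 0.1996]
eef_rot: [0.909, -0.417, 0.001, -0.001]
force: [8.5, 7.7, -1.4]
width: 0.236
t 4.97 tcp [ 0.5417 -0.124   0.1996] F [ 8.5  7.7 -1.4] M [ 1.35 -1.57  0.  ] w 0.236 q6 2.11 
xax yaw -49.29 zax [ 2.6e-03  9.0e-04 -1.0e+00]
```

```bash
python3 -m handwheel '[[0,0,0,0,0],[0,0,0,0,0]]' 20;python3 -c "
from h import *
st()"
```

```text
clock: 5.13
tcp_pos: [0.5421, -0.1237, 0.1996]
eef_rot: [0.909, -0.417, 0.001, -0.001]
force: [3.3, 2.7, -0.2]
width: 0.222
t 5.13 tcp [ 0.5421 -0.1237  0.1996] F [ 3.3  2.7 -0.2] M [ 0.68 -0.72 -0.03] w 0.222 q6 2.11 
xax yaw -49.28 zax [ 0.0034  0.0014 -1.    ]
```

```bash
python3 -m handwheel '[[0,0,0,0,0],[0,0,0,0,0],[0,0,0,0,0]]' 20;python3 -c "
from h import *
st()
s=snapshot('wrist'); crop(s,'w2.png',200,150,440,330,3)"
```

```text
clock: 5.38
tcp_pos: [0.5421, -0.1237, 0.1996]
eef_rot: [0.909, -0.417, 0.001, -0.001]
force: [3.5, 2.7, -0.1]
width: 0.223
t 5.38 tcp [ 0.5421 -0.1237  0.1996] F [ 3.5  2.7 -0.1] M [ 0.67 -0.74  0.01] w 0.223 q6 2.11 
xax yaw -49.27 zax [ 0.0033  0.0013 -1.    ]
```

View pics/w2.png

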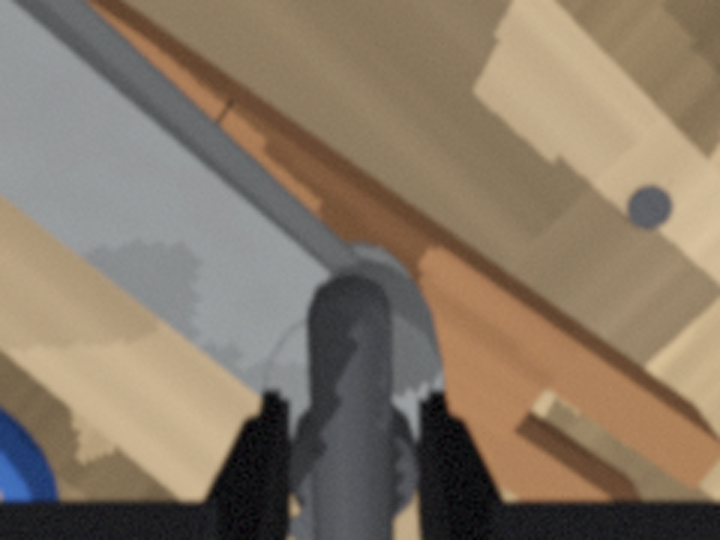

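The pads hold the 22 mm hub, since the opening is 21 mm. I'll open, rise 4 mm and grip the bar itself.

```bash
python3 -m handwheel '[[0,0,0,0,0.4],[0,0,0,0,0.4],[0,0,-0.45,0,0.4],[0,0,-0.45,0,0.3],[0,0,-0.45,0,0.1],[0,0,-0.45,0,0],[0,0,-0.45,0,0],[0,0,-0.45,0,0],[0,0,-0.45,0,0],[0,0,-0.45,0,0]]' 20;python3 -c "
from h import *
st()"
```

```text
clock: 6.27
tcp_pos: [0.542, -0.1236, 0.2037]
eef_rot: [0.909, -0.417, 0.001, -0.002]
force: [3.9, 2.0, -0.4]
width: 0.214
t 6.27 tcp [ 0.542  -0.1236  0.2037] F [ 3.9  2.  -0.4] M [ 0.63 -0.8  -0.06] w 0.214 q6 2.11 
xax yaw -49.29 zax [ 0.0032  0.0019 -1.    ]
```

```bash
python3 -m handwheel '[[0,0,0,0,0.4],[0,0,0,0,0.4],[0,0,-0.35,0,0.4],[0,0,-0.35,0,0.3],[0,0,-0.35,0,0.1],[0,0,-0.35,0,0],[0,0,-0.35,0,0],[0,0,-0.35,0,0],[0,0,-0.35,0,0],[0,0,-0.35,0,0]]' 20;python3 -c "
from h import *
st()
s=snapshot('scene'); crop(s,'sc2.png',240,140,340,220,6)"
```

```text
clock: 7.1
tcp_pos: [0.542, -0.1236, 0.2073]
eef_rot: [0.909, -0.417, 0.001, -0.001]
force: [4.1, 3.6, -1.1]
width: 0.136
t 7.1 tcp [ 0.542  -0.1236  0.2073] F [ 4.1  3.6 -1.1] M [ 0.66 -0.77  0.03] w 0.136 q6 2.11 
xax yaw -49.28 zax [ 0.0034  0.0017 -1.    ]
```

View pics/sc2.png

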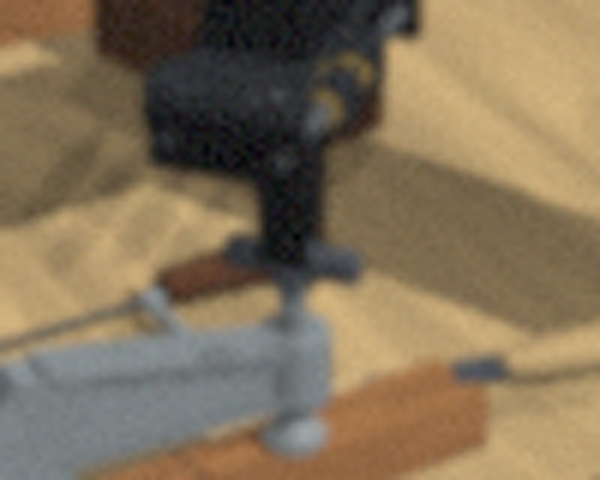

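The pads are now on the 13 mm bar. I'll slacken by 1.75 rad, following the rise.

```bash
python3 -m handwheel '[[0,0,0,0,0],[0,0,-0.01,-0.08,0],[0,0,-0.02,-0.16,0],[0,0,-0.03,-0.24,0],[0,0,-0.04,-0.32,0],[0,0,-0.05,-0.4,0],[0,0,-0.06,-0.48,0],[0,0,-0.07,-0.56,0],[0,0,-0.08,-0.64,0],[0,0,-0.09,-0.72,0],[0,0,-0.1,-0.8,0],[0,0,-0.11,-0.875,0]]' 30;python3 -c "
from h import *
st()"; python3 -m handwheel '[[0,0,-0.01,-0.08,0],[0,0,-0.02,-0.16,0],[0,0,-0.03,-0.24,0],[0,0,-0.04,-0.32,0],[0,0,-0.05,-0.4,0],[0,0,-0.06,-0.48,0],[0,0,-0.07,-0.56,0],[0,0,-0.08,-0.64,0],[0,0,-0.09,-0.72,0],[0,0,-0.1,-0.8,0],[0,0,-0.11,-0.875,0],[0,0,-0.11,-0.875,0]]' 30;python3 -c "
from h import *
st()"
```

```text
clock: 8.15
tcp_pos: [0.5422, -0.1233, 0.2084]
eef_rot: [1.0, 0.009, 0.002, -0.001]
force: [4.6, 4.1, -0.6]
width: 0.134
t 8.15 tcp [ 0.5422 -0.1233  0.2084] F [ 4.6  4.1 -0.6] M [ 0.76 -0.85 -0.07] w 0.134 q6 1.23 
xax yaw 1.06 zax [ 0.0037  0.0026 -1.    ]
clock: 9.15
tcp_pos: [0.542, -0.1229, 0.2095]
eef_rot: [0.902, 0.432, 0.002, -0.001]
force: [4.4, 5.3, -0.2]
width: 0.136
t 9.15 tcp [ 0.542  -0.1229  0.2095] F [ 4.4  5.3 -0.2] M [ 0.95 -0.85  0.11] w 0.136 q6 0.36 
xax yaw 51.14 zax [ 0.0032  0.0034 -1.    ]
```

```bash
python3 -m handwheel '[[0,0,0,0,0.4],[0,0,0,0,0.6],[0,0,-2,0,0.75],[0,0,-5,0,0.75],[0,0,-5,0,0.75],[0,0,-5,0,0.75]]';python3 -c "
from h import *
goto([.4553,-.1306,.2595],5)
s=snapshot('wrist'); cv2.imwrite('pics/w3.png',s['pixels'][:,:,::-1])
for n,s in [('w',s),('top',snapshot('top'))]:
  for t in ['handle_grip','forked_end','plain_end']: print(n,t,[ (x['score'],x['xy'],ray(s,x['xy'],Z[t]).round(4)) for x in nets.place_of(s,t)[:3]])"
```

```text
clock: 9.65
tcp_pos: [0.5417, -0.1251, 0.2614]
eef_rot: [0.903, 0.43, 0.001, 0.002]
force: [0.0, 0.8, -0.2]
width: 0.497
t 9.65 tcp [ 0.5417 -0.1251  0.2614] F [ 0.   0.8 -0.2] M [-0.02 -0.04  0.01] w 0.497 q6 0.36 
xax yaw 50.96 zax [ 0.0037 -0.0018 -1.    ]
shift cm [-5.87 -6.37  0.16] turn 0.802
w handle_grip [(0.7, [315.2, 265.1], array([ 0.54  , -0.1246,  0.185 ]))]
w forked_end [(0.69, [314.1, 262.7], array([ 0.5186, -0.1491,  0.088 ])), (0.67, [236.4, 299.2], array([ 0.4386, -0.1312,  0.088 ]))]
w plain_end [(0.71, [403.7, 149.5], array([ 0.6406, -0.1185,  0.088 ]))]
top handle_grip []
top forked_end [(0.96, [158.7, 202.9], array([0.6379, 0.4141, 0.088 ])), (0.74, [186.6, 262.3], array([0.5049, 0.3486, 0.088 ])), (0.65, [396.6, 247.3], array([ 0.5326, -0.1089,  0.088 ]))]
top plain_end [(0.66, [237.9, 184.7], array([0.6767, 0.2382, 0.088 ])), (0.58, [180.9, 350.0], array([0.3174, 0.3562, 0.088 ])), (0.52, [396.8, 194.3], array([ 0.6501, -0.113 ,  0.088 ]))]
```

View pics/w3.png

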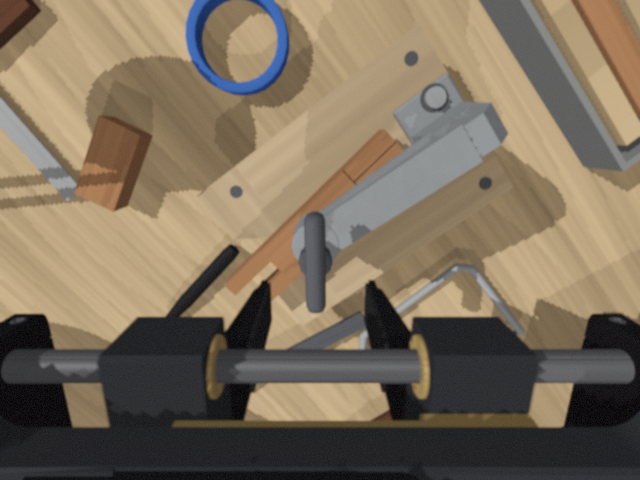

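The handle followed fully: it is upright at (315,213)–(316,311), so aligned with the tool. The rail is still at about 4.3°. Next, the forked end.

```bash
python3 -m handwheel '[[-5.87,-6.37,0.16,0.81,0.75],[-5.87,-6.37,0.16,0.81,0.75],[-5.87,-6.37,0.16,0.81,0.75],[-5.87,-6.37,0.16,0.81,0.75],[-5.87,-6.37,0.16,0.81,0.75],[-5.87,-6.37,0.16,0.81,0.75],[-5.87,-6.37,0.16,0.81,0.75],[-5.87,-6.37,0.16,0.81,0.75],[-5.87,-6.37,0.16,0.81,0.75]]';python3 -c "
from h import *
goto([.4553,-.1306,.085],4.5)
s=snapshot('wrist'); cv2.imwrite('pics/w4.png',s['pixels'][:,:,::-1])
for n,s in [('w',s)]:
  for t in ['handle_grip','forked_end','notch']: print(n,t,[ (x['score'],x['xy'],ray(s,x['xy'],Z[t]).round(4)) for x in nets.place_of(s,t)[:3]])"
```

```text
clock: 10.8
tcp_pos: [0.4543, -0.1299, 0.2573]
eef_rot: [0.999, 0.041, -0.0, -0.0]
force: [-0.2, -0.2, 0.3]
width: 0.75
t 10.8 tcp [ 0.4543 -0.1299  0.2573] F [-0.2 -0.2  0.3] M [ 0.06  0.04 -0.02] w 0.75 q6 1.1 
xax yaw 4.67 zax [-4.e-04  2.e-04 -1.e+00]
shift cm [ 0.1   0.08 17.23] turn 0.003
w handle_grip [(0.88, [316.5, 120.0], array([ 0.5412, -0.1223,  0.185 ]))]
w forked_end [(0.82, [319.5, 244.1], array([ 0.4399, -0.133 ,  0.088 ])), (0.23, [407.1, 276.9], array([ 0.4152, -0.2156,  0.088 ]))]
w notch []
```

View pics/w4.png

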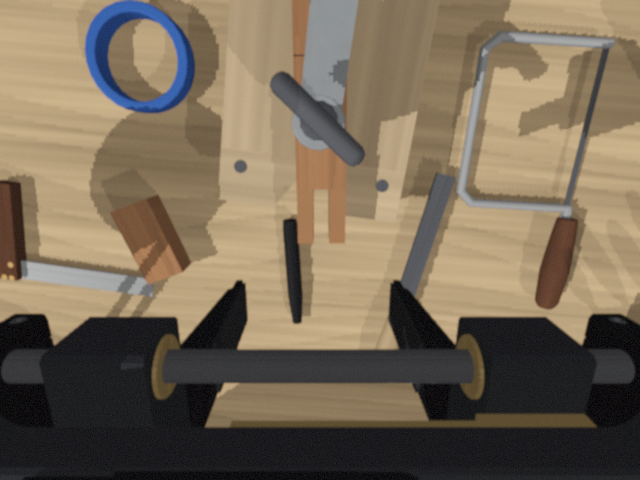

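The view shows the rail upright in the picture, with fork tips at (304,242) and (338,242), centred between the fingers. Descending.

```bash
python3 -m handwheel '[[0.1,0.15,4,0,0.75],[0.1,0.15,8,0,0.75],[0.1,0.15,12,0,0.75],[0.1,0.15,15,0,0.75],[0.1,0.15,16.5,0,0.75],[0.1,0.15,17.2,0,0.75],[0.1,0.15,17.2,0,0.75]]';python3 -c "
from h import *
st()";python3 -m handwheel '[[0,0,0,0,0.5],[0,0,0,0,0.4],[0,0,0,0,0.35],[0,0,0,0,0.3],[0,0,0,0,0.3],[0,0,0,0,0.3],[0,0,0,0,0.3],[0,0,0,0,0.3]]' 15;python3 -c "
from h import *
st()"
```

```text
clock: 11.58
tcp_pos: [0.4544, -0.1309, 0.0838]
eef_rot: [0.999, 0.04, -0.002, -0.001]
force: [-0.4, -0.4, 0.8]
width: 0.752
t 11.58 tcp [ 0.4544 -0.1309  0.0838] F [-0.4 -0.4  0.8] M [0.08 0.09 0.03] w 0.752 q6 1.1 
xax yaw 4.59 zax [-0.0035  0.0015 -1.    ]
clock: 12.25
tcp_pos: [0.4562, -0.1316, 0.0866]
eef_rot: [0.999, 0.04, 0.001, 0.0]
force: [-1.5, 0.1, 6.5]
width: 0.442
t 12.25 tcp [ 0.4562 -0.1316  0.0866] F [-1.5  0.1  6.5] M [-0.    0.13  0.05] w 0.442 q6 1.1 
xax yaw 4.58 zax [ 1.4e-03 -6.0e-04 -1.0e+00]
```

Gripped at 42 mm. Now I'll work out the arc about the screw axis.

```bash
python3 -c "
from h import *
arc([.542,-.1235],85,22)"
```

```text
t 12.25 tcp [ 0.4562 -0.1316  0.0866] F [-1.5  0.1  6.5] M [-0.    0.13  0.05] w 0.442 q6 1.1 
xax yaw 4.58 zax [ 1.4e-03 -6.0e-04 -1.0e+00]
[0.03, 0.58, 0.0] -0.067
[0.1, 1.16, 0.0] -0.135
[0.2, 1.73, 0.0] -0.202
[0.35, 2.29, 0.0] -0.27
[0.53, 2.84, 0.0] -0.337
[0.75, 3.38, 0.0] -0.405
[1.0, 3.91, 0.0] -0.472
[1.29, 4.41, 0.01] -0.539
[1.61, 4.89, 0.01] -0.607
[1.97, 5.36, 0.01] -0.674
[2.35, 5.79, 0.01] -0.742
[2.76, 6.2, 0.01] -0.809
[3.2, 6.58, 0.01] -0.877
[3.67, 6.93, 0.01] -0.944
[4.15, 7.25, 0.01] -1.011
[4.66, 7.53, 0.01] -1.079
[5.19, 7.78, 0.01] -1.146
[5.73, 8.0, 0.01] -1.214
[6.28, 8.17, 0.01] -1.281
[6.84, 8.31, 0.02] -1.349
[7.42, 8.41, 0.02] -1.416
[7.99, 8.47, 0.02] -1.484
```

```bash
python3 -m handwheel '[[0.03,0.58,-0.03,-0.067,0.3],[0.1,1.16,-0.03,-0.135,0.3],[0.2,1.73,-0.03,-0.202,0.3],[0.35,2.29,-0.03,-0.27,0.3],[0.53,2.84,-0.03,-0.337,0.3],[0.75,3.38,-0.03,-0.405,0.3],[1.0,3.91,-0.03,-0.472,0.3],[1.29,4.41,-0.03,-0.539,0.3],[1.61,4.89,-0.03,-0.607,0.3],[1.97,5.36,-0.03,-0.674,0.3],[2.35,5.79,-0.03,-0.742,0.3],[2.35,5.79,-0.03,-0.742,0.3]]' 15; python3 -c "
from h import *
arc([.542,-.1235],42.5,11)
s=snapshot('scene'); crop(s,'sc3.png',200,140,360,260,5)"
```

```text
clock: 13.25
tcp_pos: [0.4845, -0.188, 0.0866]
eef_rot: [0.917, 0.4, 0.0, 0.001]
force: [-0.7, -1.1, 4.5]
width: 0.438
t 13.25 tcp [ 0.4845 -0.188   0.0866] F [-0.7 -1.1  4.5] M [ 0.03 -0.04  0.13] w 0.438 q6 0.27 
xax yaw 47.14 zax [ 1.3e-03 -7.0e-04 -1.0e+00]
[0.03, 0.58, 0.0] -0.067
[0.1, 1.16, 0.0] -0.135
[0.21, 1.73, 0.0] -0.202
[0.36, 2.29, 0.0] -0.27
[0.54, 2.85, 0.0] -0.337
[0.76, 3.39, 0.01] -0.405
[1.02, 3.91, 0.01] -0.472
[1.31, 4.41, 0.01] -0.539
[1.64, 4.89, 0.01] -0.607
[2.0, 5.35, 0.01] -0.674
[2.38, 5.79, 0.01] -0.742
```

View pics/sc3.png

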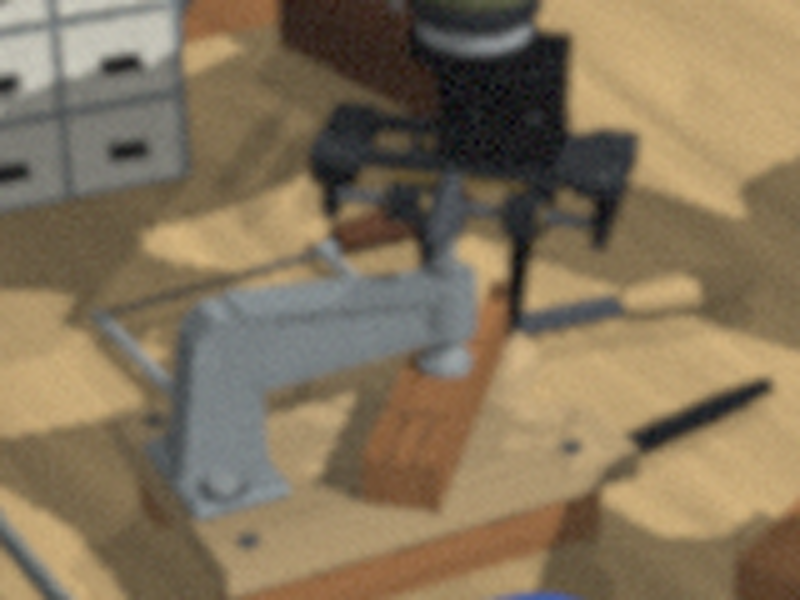

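The rail swings with the gripper, the plain end now coming out at the left, around (405,500) in the crop. I'll continue.

```bash
python3 -m handwheel '[[0.03,0.58,0,-0.067,0.3],[0.1,1.16,0,-0.135,0.3],[0.21,1.73,0,-0.202,0.3],[0.36,2.29,0,-0.27,0.3],[0.54,2.85,0,-0.337,0.3],[0.76,3.39,0,-0.405,0.3],[1.02,3.91,0,-0.472,0.3],[1.31,4.41,0,-0.539,0.3],[1.64,4.89,0,-0.607,0.3],[2.0,5.35,0,-0.674,0.3],[2.38,5.79,0,-0.742,0.3],[2.38,5.79,0,-0.742,0.3]]' 15; python3 -m handwheel '[[0,0,0,0,0.6],[0,0,0,0,0.75],[0,0,0,0,0.75],[0,0,-1,0,0.75],[0,0,-4,0,0.75],[0,0,-8,0,0.75],[0,0,-12,0,0.75],[0,0,-16,0,0.75],[0,0,-17.3,0,0.75],[0,0,-17.3,0,0.75]]'; python3 -c "
from h import *
st()
s=snapshot('wrist'); cv2.imwrite('pics/w5.png',s['pixels'][:,:,::-1])
for n,s in [('w',s),('scene',snapshot('scene'))]:
  for t in ['handle_grip','forked_end','plain_end','rail']: print(n,t,[ (x['score'],x['xy'],ray(s,x['xy'],Z[t]).round(4)) for x in nets.place_of(s,t)[:3]])"
```

```text
clock: 14.3
tcp_pos: [0.543, -0.2094, 0.0866]
eef_rot: [0.71, 0.705, 0.0, 0.001]
force: [0.4, -1.0, 6.7]
width: 0.438
clock: 15.13
tcp_pos: [0.5442, -0.2102, 0.2655]
eef_rot: [0.71, 0.704, 0.002, 0.005]
force: [0.6, -0.4, -0.5]
width: 0.751
t 15.13 tcp [ 0.5442 -0.2102  0.2655] F [ 0.6 -0.4 -0.5] M [-0.01 -0.13  0.02] w 0.751 q6 -0.45 
xax yaw 89.57 zax [ 0.0094 -0.0046 -0.9999]
w handle_grip [(0.9, [311.4, 120.9], array([ 0.5413, -0.123 ,  0.185 ]))]
w forked_end [(0.82, [310.5, 238.1], array([ 0.5387, -0.2217,  0.088 ])), (0.4, [155.2, 114.1], array([ 0.4121, -0.1142,  0.088 ]))]
w plain_end []
w rail []
scene handle_grip [(0.48, [287.7, 180.9], array([ 0.5391, -0.1314,  0.185 ]))]
scene forked_end [(0.87, [379.8, 371.6], array([0.678, 0.472, 0.088])), (0.64, [404.2, 329.4], array([0.5619, 0.4059, 0.088 ])), (0.41, [313.0, 205.2], array([ 0.4606, -0.1239,  0.088 ]))]
scene plain_end [(0.77, [303.7, 228.7], array([ 0.5468, -0.0326,  0.088 ])), (0.76, [310.5, 324.7], array([0.7251, 0.2919, 0.088 ])), (0.71, [474.3, 305.1], array([0.3761, 0.4266, 0.088 ]))]
scene rail [(0.87, [287.7, 221.9], array([ 0.5445, -0.1241,  0.058 ])), (0.87, [440.5, 324.9], array([0.4601, 0.4139, 0.058 ])), (0.68, [346.9, 358.9], array([0.6967, 0.3898, 0.058 ]))]
```

View pics/w5.png

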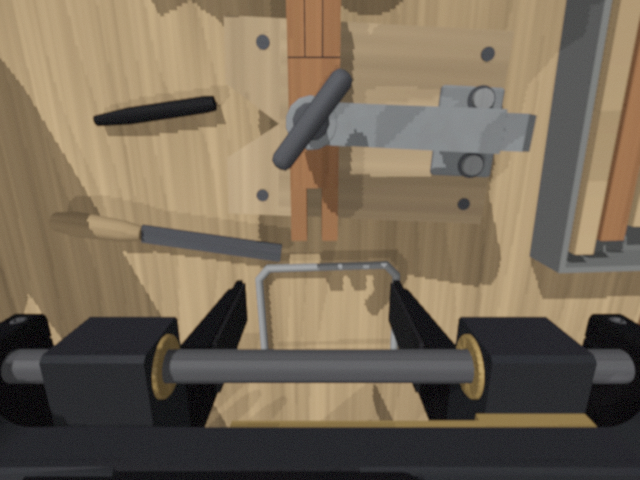

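The rail now lies crosswise, with the fork at (313,240) on the right side and the pencil-lined plain end on the opposite side, at the top of the view. I'll move over the plain end.

```bash
python3 -c "
from h import *
goto([.5415,-.0365,.26],89.6)"
```

```text
t 15.63 tcp [ 0.5418 -0.209   0.2576] F [-0.2 -0.3  0.6] M [-0.07 -0.1  -0.07] w 0.75 q6 -0.45 
xax yaw 89.6 zax [-1.9e-03  9.0e-04 -1.0e+00]
shift cm [17.25 -0.15 -0.22] turn -0.0
```

```bash
python3 -m handwheel '[[4,-0.1,-0.2,0,0.75],[8,-0.1,-0.2,0,0.75],[12,-0.1,-0.2,0,0.75],[15,-0.1,-0.2,0,0.75],[17.25,-0.1,-0.2,0,0.75],[17.25,-0.1,-0.2,0,0.75],[17.25,-0.1,-0.2,0,0.75]]';python3 -c "
from h import *
s=snapshot('wrist'); cv2.imwrite('pics/w6.png',s['pixels'][:,:,::-1])
for t in ['plain_end','handle_grip']: print(t,[ (x['score'],x['xy'],ray(s,x['xy'],Z[t]).round(4)) for x in nets.place_of(s,t)[:3]])
goto([.5415,-.0365,.086],89.6)"
```

```text
clock: 16.22
tcp_pos: [0.5423, -0.0358, 0.2607]
eef_rot: [0.709, 0.705, -0.0, 0.0]
force: [-0.2, -1.1, 0.3]
width: 0.748
plain_end [(0.61, [321.5, 216.6], array([ 0.5451, -0.0256,  0.088 ]))]
handle_grip [(0.83, [317.3, 382.8], array([ 0.541 , -0.1243,  0.185 ]))]
t 16.37 tcp [ 0.5424 -0.0376  0.2607] F [-0.1 -1.1 -0.4] M [-0.05 -0.1  -0.01] w 0.75 q6 -0.16 
xax yaw 89.54 zax [-2.e-04 -3.e-04 -1.e+00]
shift cm [ 0.12 -0.09 17.47] turn -0.001
```

View pics/w6.png

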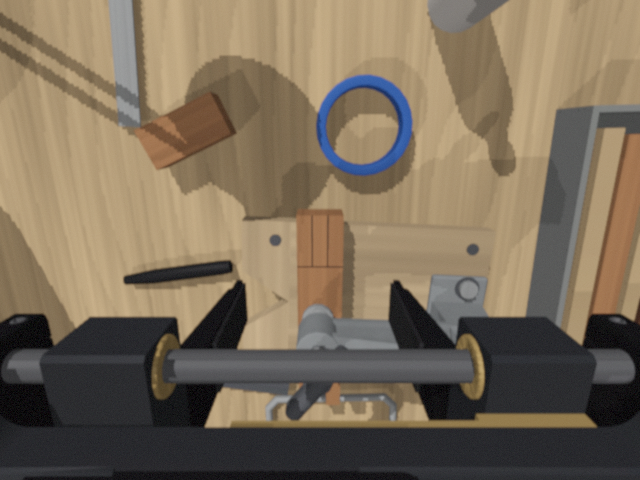

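The plain end with its three lines is at (320,213), aligned between the fingers. I'll descend and grip.

```bash
python3 -m handwheel '[[0,0,4,0,0.75],[0,0,8,0,0.75],[0,0,12,0,0.75],[0,0,15,0,0.75],[0,0,16.5,0,0.75],[0,0,17.3,0,0.75],[0,0,17.3,0,0.75],[0,0,17.3,0,0.5],[0,0,17.3,0,0.3],[0,0,17.3,0,0.3],[0,0,17.3,0,0.3],[0,0,17.3,0,0.3]]' 15;python3 -m handwheel '[[0,0,0,0,0.3],[0,0,0,0,0.3],[0,0,0,0,0.3]]';python3 -c "
from h import *
arc([.542,-.1235],87.2,22)"
```

```text
clock: 17.37
tcp_pos: [0.5431, -0.0368, 0.0891]
eef_rot: [0.71, 0.705, 0.001, 0.001]
force: [0.8, 0.0, 0.3]
width: 0.458
clock: 17.62
tcp_pos: [0.5432, -0.0368, 0.089]
eef_rot: [0.71, 0.705, 0.001, 0.001]
force: [-0.4, -0.2, 5.5]
width: 0.439
t 17.62 tcp [ 0.5432 -0.0368  0.089 ] F [-0.4 -0.2  5.5] M [-0.02  0.03 -0.03] w 0.439 q6 -0.16 
xax yaw 89.6 zax [ 1.8e-03 -3.0e-04 -1.0e+00]
[-0.02, -0.6, -0.0] -0.069
[-0.08, -1.2, -0.0] -0.138
[-0.17, -1.79, -0.0] -0.208
[-0.31, -2.37, -0.0] -0.277
[-0.49, -2.94, -0.01] -0.346
[-0.71, -3.5, -0.01] -0.415
[-0.97, -4.04, -0.01] -0.484
[-1.27, -4.57, -0.01] -0.553
[-1.59, -5.07, -0.01] -0.623
[-1.96, -5.54, -0.01] -0.692
[-2.35, -5.99, -0.01] -0.761
[-2.78, -6.42, -0.01] -0.83
[-3.23, -6.81, -0.01] -0.899
[-3.71, -7.17, -0.01] -0.968
[-4.22, -7.49, -0.01] -1.038
[-4.74, -7.78, -0.01] -1.107
[-5.29, -8.04, -0.01] -1.176
[-5.85, -8.25, -0.01] -1.245
[-6.42, -8.43, -0.01] -1.314
[-7.0, -8.56, -0.01] -1.384
[-7.6, -8.66, -0.01] -1.453
[-8.19, -8.71, -0.01] -1.522
```

```bash
python3 -m handwheel '[[-0.02,-0.6,0,-0.069,0.3],[-0.08,-1.2,0,-0.138,0.3],[-0.17,-1.79,0,-0.208,0.3],[-0.31,-2.37,0,-0.277,0.3],[-0.49,-2.94,0,-0.346,0.3],[-0.71,-3.5,0,-0.415,0.3],[-0.97,-4.04,0,-0.484,0.3],[-1.27,-4.57,0,-0.553,0.3],[-1.59,-5.07,0,-0.623,0.3],[-1.96,-5.54,0,-0.692,0.3],[-2.35,-5.99,0,-0.761,0.3],[-2.35,-5.99,0,-0.761,0.3]]' 15;python3 -c "
from h import *
arc([.542,-.1235],176.8-133.2,11)"
```

```text
clock: 18.62
tcp_pos: [0.4829, -0.06, 0.089]
eef_rot: [0.396, 0.918, 0.0, 0.001]
force: [-0.1, 0.1, 5.8]
width: 0.44
t 18.62 tcp [ 0.4829 -0.06    0.089 ] F [-0.1  0.1  5.8] M [ 0.19 -0.12  0.07] w 0.44 q6 -0.99 
xax yaw 133.31 zax [ 0.0022 -0.     -1.    ]
[-0.02, -0.6, -0.0] -0.069
[-0.08, -1.2, -0.0] -0.138
[-0.18, -1.79, -0.0] -0.208
[-0.32, -2.37, -0.0] -0.277
[-0.5, -2.94, -0.0] -0.346
[-0.72, -3.5, -0.0] -0.415
[-0.97, -4.05, -0.0] -0.484
[-1.27, -4.57, -0.01] -0.553
[-1.6, -5.07, -0.01] -0.623
[-1.96, -5.55, -0.01] -0.692
[-2.36, -6.0, -0.01] -0.761
```

```bash
python3 -m handwheel '[[-0.02,-0.6,0,-0.069,0.3],[-0.08,-1.2,0,-0.138,0.3],[-0.18,-1.79,0,-0.208,0.3],[-0.32,-2.37,0,-0.277,0.3],[-0.5,-2.94,0,-0.346,0.3],[-0.72,-3.5,0,-0.415,0.3],[-0.97,-4.05,0,-0.484,0.3],[-1.27,-4.57,0,-0.553,0.3],[-1.6,-5.07,0,-0.623,0.3],[-1.96,-5.55,0,-0.692,0.3],[-2.36,-6.0,0,-0.761,0.3],[-2.36,-6.0,0,-0.761,0.3]]' 15;python3 -m handwheel '[[0,0,0,0,0.3],[0,0,0,0,0.6],[0,0,0,0,0.75],[0,0,0,0,0.75],[0,0,-1,0,0.75],[0,0,-4,0,0.75],[0,0,-8,0,0.75],[0,0,-12,0,0.75],[0,0,-16,0,0.75],[0,0,-17,0,0.75],[0,0,-17,0,0.75],[0,0,-17,0,0.75]]';python3 -c "
from h import *
st()
s=snapshot('wrist'); cv2.imwrite('pics/w7.png',s['pixels'][:,:,::-1])
for t in ['plain_end','handle_grip','notch','forked_end']: print(t,[ (x['score'],x['xy'],ray(s,x['xy'],Z[t]).round(4)) for x in nets.place_of(s,t)[:3]])
s=snapshot('top'); crop(s,'top7.png',350,150,450,310,4)
s=snapshot('scene'); crop(s,'sc7.png',200,140,360,260,5)"
```

```text
clock: 19.62
tcp_pos: [0.4556, -0.1185, 0.0888]
eef_rot: [0.028, 1.0, 0.0, 0.001]
force: [0.5, 0.7, 6.8]
width: 0.44
clock: 20.62
tcp_pos: [0.4547, -0.118, 0.2581]
eef_rot: [0.028, 1.0, -0.0, 0.0]
force: [-0.3, 0.3, 0.0]
width: 0.751
t 20.62 tcp [ 0.4547 -0.118   0.2581] F [-0.3  0.3  0. ] M [ 0.09 -0.12  0.  ] w 0.751 q6 -1.88 
xax yaw 176.79 zax [ 7.e-04 -3.e-04 -1.e+00]
plain_end [(0.87, [320.5, 217.1], array([ 0.4436, -0.1151,  0.088 ]))]
handle_grip [(0.57, [315.0, 385.1], array([ 0.5419, -0.1249,  0.185 ]))]
notch []
forked_end []
```

View pics/w7.png

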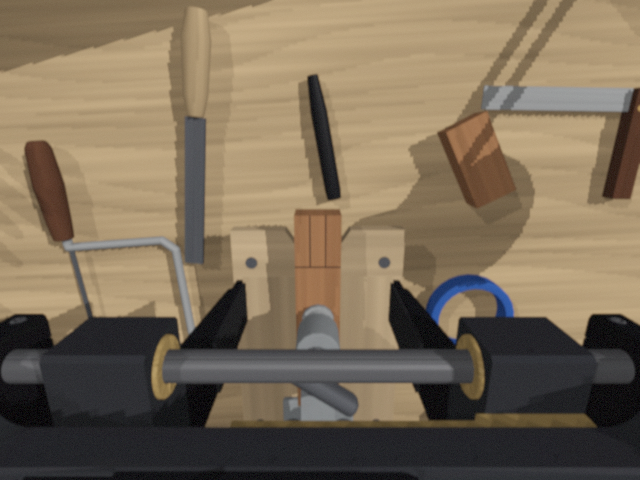

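View pics/sc7.png

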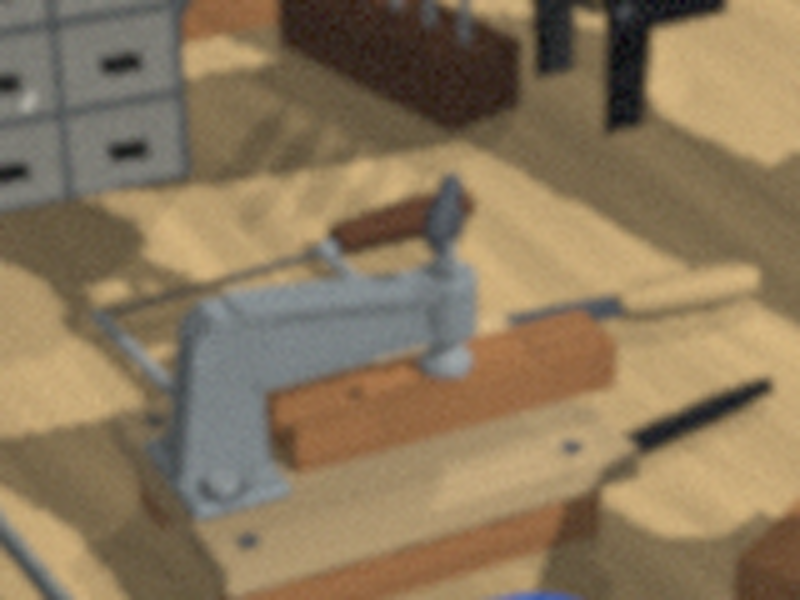

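The plain end now lies over the notch. In the wrist view the rail edges are at x≈295–341, the notch mouth edges at x≈291 and 345 (row 231), and the screws at (251,262) and (384,262). I'll quantify straightness and centring.

```bash
python3 - <<'E'
from h import *
s=snapshot("wrist"); crop(s,"w7c.png",220,190,420,340,4)
s=snapshot("top"); crop(s,"top7b.png",350,150,450,310,4)
E
```

```text
(no output)
```

View pics/w7c.png

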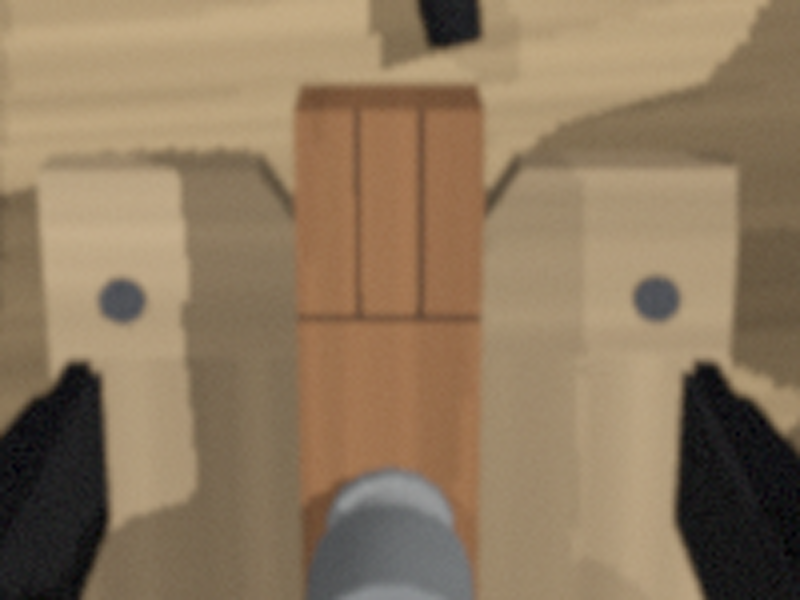

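View pics/top7b.png

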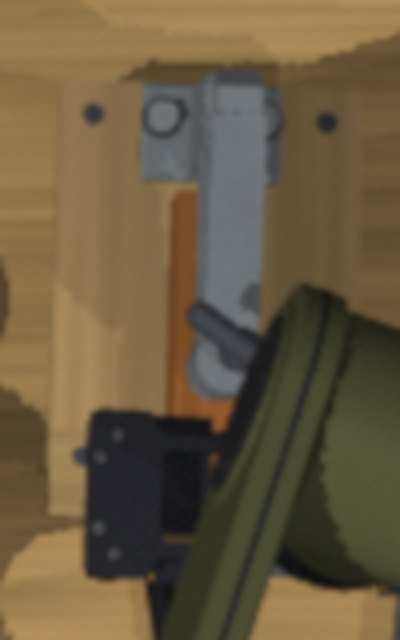

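```bash
python3 - <<'E'
from h import *
s=snapshot("wrist"); s0,R0=st(); p0=s0["tcp_pos"]
# cam in tool frame
Rc=np.array(s["R"]);tc=np.array(s["t"])
def pose(p,R):  # x_cam = Rc X + tc ; X0 = R0 R^T (X-p)+p0
    M=Rc@R0@R.T; return dict(s,R=M,t=Rc@p0+tc-M@p)
def Rd(y): 
    c,n=np.cos(np.radians(y)),np.sin(np.radians(y)); return np.array([[c,n,0],[n,-c,0],[0,0,-1.]])
w4=pose(np.array([.4543,-.1299,.2573]),Rd(4.67))
img=cv2.imread("pics/w4.png"); q=dict(w4,pixels=img[:,:,::-1]); crop(q,"w4c.png",220,130,420,280,4)
f=lambda c,u,v,z:ray(c,[u,v],z)[:2]
def tab(A,B): # screws left(+y), right(-y)
    m=(A+B)/2; ey=(A-B)/np.linalg.norm(A-B); ex=np.array([ey[1],-ey[0]]); return m,ex,ey
def rel(m,ex,ey,P): return np.round([(P-m)@ex*1000,(P-m)@ey*1000],1)
cr=lambda u,v:(220+u/4-.375,190+v/4-.375)
A=f(s,*cr(656,298),.058);B=f(s,*cr(122,300),.058); T=tab(A,B)
print("yaw",np.degrees(np.arctan2(T[1][1],T[1][0])),T[0],np.linalg.norm(A-B))
print("plain corners",rel(*T,f(s,*cr(297,108),.088)),rel(*T,f(s,*cr(481,108),.088)), "front edge",rel(*T,f(s,*cr(262,160),.058)),rel(*T,f(s,*cr(520,160),.058)))
print("rail low",rel(*T,f(s,*cr(301,480),.088)),rel(*T,f(s,*cr(480,480),.088)))
A=f(w4,240,166,.058);B=f(w4,381.5,185,.058); T=tab(A,B)
print("yaw",np.degrees(np.arctan2(T[1][1],T[1][0])),T[0],np.linalg.norm(A-B))
print("fork tips",rel(*T,f(w4,304,242,.088)),rel(*T,f(w4,338,242,.088)))
E
```

```text
t 21.12 tcp [ 0.4546 -0.118   0.2573] F [-0.3  0.4  0.2] M [ 0.1  -0.17 -0.04] w 0.747 q6 -1.88 
xax yaw 176.8 zax [-9.e-04  4.e-04 -1.e+00]
yaw -2.9512407389917077 [ 0.49691392 -0.12116451] 0.13227839603120792
plain corners [-54.9 -19.7] [-54.7  20.3] front edge [-35.6 -30.4] [-35.4  31.7]
rail low [ 34.3 -20.8] [34.5 21.3]
yaw -2.878600131821727 [ 0.498064   -0.12028629] 0.13183029846442687
fork tips [-55.5  -1.1] [-51.6 -31.1]
```

View pics/w4c.png

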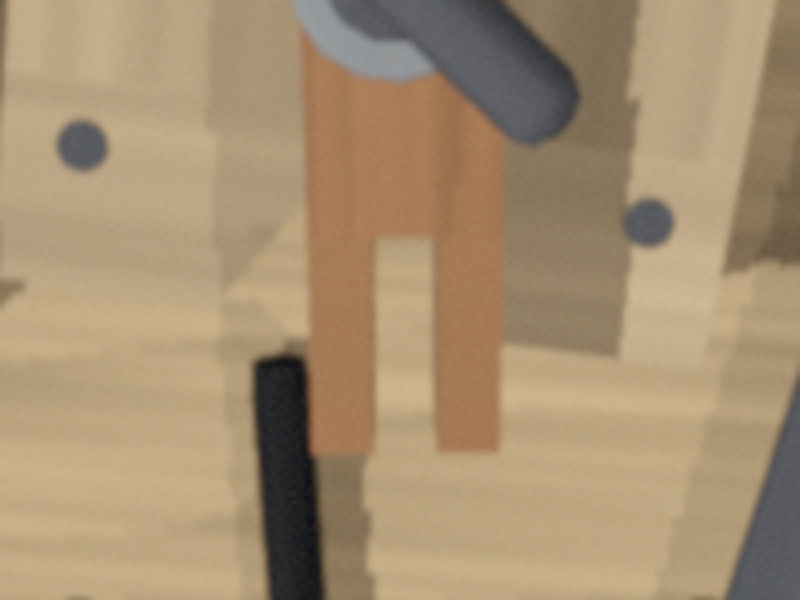

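The rail is straight to about 0.2° and centred within 0.5 mm. It sticks out 54.8 mm past the screw line, where the fork was at about 54. Back to the handle.

```bash
python3 -c "
from h import *
goto([.542,-.1232,.2595],51.1)"
```

```text
t 21.12 tcp [ 0.4546 -0.118   0.2573] F [-0.3  0.4  0.2] M [ 0.1  -0.17 -0.04] w 0.747 q6 -1.88 
xax yaw 176.8 zax [-9.e-04  4.e-04 -1.e+00]
shift cm [-8.76 -0.03 -0.23] turn 2.194
```

```bash
python3 -m handwheel '[[0,0,-1,0.1,0.5],[-4,0,-1,0.22,0.5],[-8.76,0,-1,0.34,0.5],[-8.76,0,-1,0.46,0.5],[-8.76,0,-1,0.58,0.5],[-8.76,0,-1,0.7,0.5],[-8.76,0,-1,0.82,0.5],[-8.76,0,-1,0.94,0.5],[-8.76,0,-1,1.06,0.5],[-8.76,0,-1,1.18,0.5],[-8.76,0,-1,1.3,0.5],[-8.76,0,-1,1.4,0.5]]';python3 -m handwheel '[[0,0,0.4,0.12,0.5],[0,0,0.8,0.24,0.5],[0,0,0.8,0.36,0.5],[0,0,0.8,0.48,0.5],[0,0,0.8,0.6,0.5],[0,0,0.8,0.7,0.5],[0,0,0.8,0.794,0.5],[0,0,0.8,0.794,0.5],[0,0,0.8,0.794,0.5]]';python3 -c "
from h import *
s=snapshot('wrist'); cv2.imwrite('pics/w8.png',s['pixels'][:,:,::-1])
goto([.542,-.1232,.2095],51.1)
for t in ['plain_end','handle_grip']: print(t,[ (x['score'],x['xy'],ray(s,x['xy'],Z[t]).round(4)) for x in nets.place_of(s,t)[:3]])"
```

```text
clock: 22.12
tcp_pos: [0.5422, -0.123, 0.2677]
eef_rot: [0.667, 0.745, -0.0, -0.0]
force: [-0.1, -0.1, 0.8]
width: 0.501
clock: 22.87
tcp_pos: [0.5422, -0.123, 0.2598]
eef_rot: [0.902, 0.432, -0.0, -0.0]
force: [-1.0, -0.8, 0.5]
width: 0.503
t 22.92 tcp [ 0.5422 -0.1229  0.2598] F [ 0.1  0.1 -0.4] M [-0.06 -0.04  0.03] w 0.504 q6 0.36 
xax yaw 51.22 zax [-2.e-04  1.e-04 -1.e+00]
shift cm [-0.03 -0.    5.03] turn 0.002
plain_end [(0.87, [233.2, 290.9], array([ 0.4424, -0.1208,  0.088 ])), (0.71, [317.3, 209.2], array([ 0.5521, -0.1095,  0.088 ]))]
handle_grip [(0.94, [315.5, 268.5], array([ 0.5393, -0.1238,  0.185 ]))]
```

View pics/w8.png

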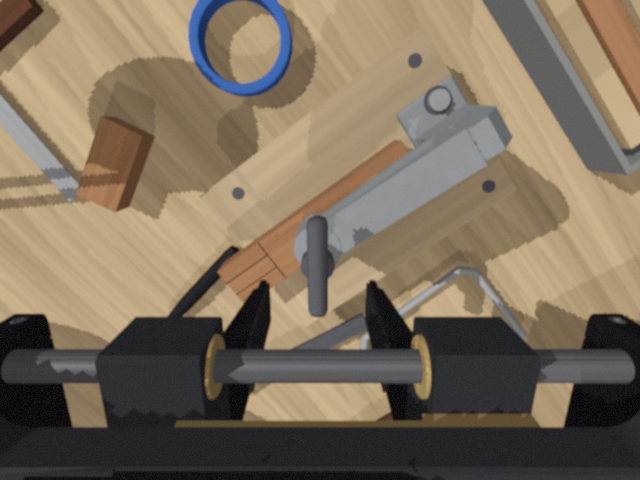

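The handle is upright at (317,217)–(317,315), unmoved and aligned with the jaws. I'll descend, grip and turn back by 1.75 rad.

```bash
python3 -m handwheel '[[0,0,2,0,0.5],[0,0,4,0,0.4],[0,0,4.9,0,0.4],[0,0,4.9,0,0.4],[0,0,4.9,0,0.2],[0,0,4.9,0,0],[0,0,4.9,0,0],[0,0,4.9,0,0],[0,0,4.9,0,0],[0,0,4.9,0,0],[0,0,4.9,0,0]]' 30;python3 -c "
from h import *
st()"
```

```text
clock: 23.93
tcp_pos: [0.5423, -0.1227, 0.2121]
eef_rot: [0.902, 0.431, 0.0, -0.0]
force: [-3.7, 2.6, 5.9]
width: 0.132
t 23.93 tcp [ 0.5423 -0.1227  0.2121] F [-3.7  2.6  5.9] M [0.37 0.65 0.04] w 0.132 q6 0.36 
xax yaw 51.11 zax [ 4.e-04  4.e-04 -1.e+00]
```

```bash
python3 -m handwheel '[[0,0,0,0,0.4],[0,0,0,0,0.4],[0,0,0.2,0,0.4],[0,0,0.2,0,0.2],[0,0,0.2,0,0],[0,0,0.2,0,0],[0,0,0.2,0,0],[0,0,0.2,0,0],[0,0,0.2,0,0]]' 30;python3 -c "
from h import *
st()"
```

```text
clock: 24.68
tcp_pos: [0.5422, -0.1228, 0.2095]
eef_rot: [0.902, 0.431, 0.0, -0.0]
force: [-3.1, 2.3, 5.3]
width: 0.13
t 24.68 tcp [ 0.5422 -0.1228  0.2095] F [-3.1  2.3  5.3] M [0.28 0.36 0.1 ] w 0.13 q6 0.36 
xax yaw 51.1 zax [-0.e+00  3.e-04 -1.e+00]
```

```bash
python3 -m handwheel '[[0,0,0.01,0.08,0],[0,0,0.02,0.16,0],[0,0,0.03,0.24,0],[0,0,0.04,0.32,0],[0,0,0.05,0.4,0],[0,0,0.06,0.48,0],[0,0,0.07,0.56,0],[0,0,0.08,0.64,0],[0,0,0.09,0.72,0],[0,0,0.1,0.8,0],[0,0,0.11,0.875,0],[0,0,0.11,0.875,0]]' 30;python3 -m handwheel '[[0,0,0.01,0.08,0],[0,0,0.02,0.16,0],[0,0,0.03,0.24,0],[0,0,0.04,0.32,0],[0,0,0.05,0.4,0],[0,0,0.06,0.48,0],[0,0,0.07,0.56,0],[0,0,0.08,0.64,0],[0,0,0.09,0.72,0],[0,0,0.1,0.8,0],[0,0,0.11,0.877,0],[0,0,0.11,0.877,0]]' 30;python3 -c "
from h import *
st()"
```

```text
clock: 25.68
tcp_pos: [0.5424, -0.1231, 0.2083]
eef_rot: [1.0, 0.008, 0.0, 0.0]
force: [-2.2, -0.4, 4.1]
width: 0.131
clock: 26.68
tcp_pos: [0.5422, -0.1234, 0.2072]
eef_rot: [0.909, -0.417, 0.0, 0.001]
force: [-2.8, -0.5, 5.5]
width: 0.134
t 26.68 tcp [ 0.5422 -0.1234  0.2072] F [-2.8 -0.5  5.5] M [-0.1   0.6  -0.09] w 0.134 q6 2.11 
xax yaw -49.26 zax [ 0.     -0.0012 -1.    ]
```

```bash
python3 -m handwheel '[[0,0,0,0,0.3],[0,0,0,0,0.6],[0,0,0,0,0.6],[0,0,-2,0,0.6],[0,0,-5.3,0,0.6],[0,0,-5.3,0,0.6],[0,0,-5.3,0,0.6],[0,0,-5.3,0,0.6]]';python3 -c "
from h import *
s=snapshot('wrist'); cv2.imwrite('pics/w9.png',s['pixels'][:,:,::-1])
st()"
```

```text
clock: 27.35
tcp_pos: [0.5419, -0.1229, 0.2587]
eef_rot: [0.909, -0.417, -0.001, 0.0]
force: [0.6, -0.2, -0.3]
width: 0.591
t 27.4 tcp [ 0.5416 -0.1228  0.258 ] F [-0.9  0.2 -0.8] M [ 0.12  0.03 -0.01] w 0.591 q6 2.11 
xax yaw -49.26 zax [-2.3e-03  7.0e-04 -1.0e+00]
```

View pics/w9.png

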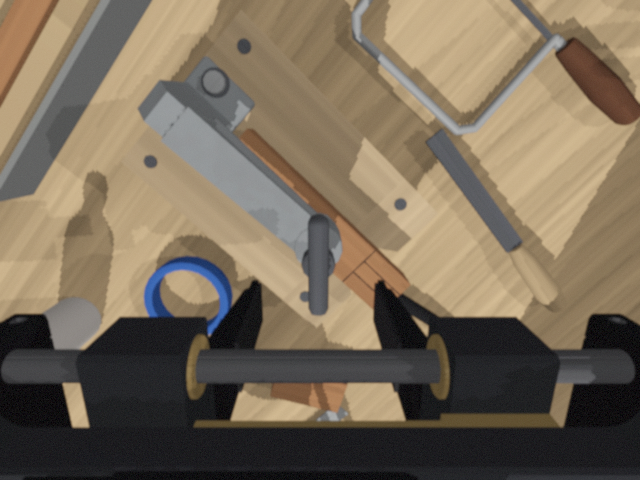

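The handle is back at its first heading, (318,215)–(317,314) against (320,213)–(322,311) before, which is about 1° tighter. I'll move clear and check the rail finally.

```bash
python3 -c "
from h import *
goto([.40,-.40,.32],-49)"; python3 -m handwheel '[[0,0,-3,0,0.6],[11,26,-6,0,0.6],[11,26,-6,0,0.6],[11,26,-6,0,0.6],[11,26,-6,0,0.6],[11,26,-6,0,0.6],[11,26,-6,0,0.6],[11,26,-6,0,0.6],[11,26,-6,0,0.6],[11,26,-6,0,0.6]]'; python3 - <<'E'
from h import *
st()
s=snapshot("top"); crop(s,"top9.png",350,150,450,310,4); cv2.imwrite("pics/top9f.png",s["pixels"][:,:,::-1])
for t in ['plain_end','handle_grip','notch','bracket','rail']: print(t,[ (x['score'],x['xy'],ray(s,x['xy'],Z[t]).round(4)) for x in nets.place_of(s,t)[:3]])
s=snapshot("scene"); crop(s,"sc9.png",200,140,360,260,5)
E
```

```text
t 27.4 tcp [ 0.5416 -0.1228  0.258 ] F [-0.9  0.2 -0.8] M [ 0.12  0.03 -0.01] w 0.591 q6 2.11 
xax yaw -49.26 zax [-2.3e-03  7.0e-04 -1.0e+00]
shift cm [11.75 28.83 -6.19] turn -0.005
clock: 28.23
tcp_pos: [0.4157, -0.3768, 0.3178]
eef_rot: [0.908, -0.418, -0.001, -0.001]
force: [-0.5, -1.0, -0.3]
width: 0.6
t 28.23 tcp [ 0.4157 -0.3768  0.3178] F [-0.5 -1.  -0.3] M [0.13 0.04 0.05] w 0.6 q6 1.6 
xax yaw -49.46 zax [-0.0019  0.0025 -1.    ]
plain_end [(0.79, [239.9, 186.7], array([0.6721, 0.2337, 0.088 ])), (0.77, [182.3, 346.6], array([0.3245, 0.3534, 0.088 ])), (0.74, [401.1, 287.9], array([ 0.4447, -0.1158,  0.088 ]))]
handle_grip [(0.66, [408.5, 238.9], array([ 0.5374, -0.1186,  0.185 ])), (0.61, [404.7, 281.5], array([ 0.4533, -0.1083,  0.185 ]))]
notch [(0.91, [407.8, 278.9], array([ 0.4656, -0.1358,  0.058 ]))]
bracket [(0.67, [327.4, 305.1], array([0.409 , 0.0435, 0.163 ])), (0.64, [412.6, 173.3], array([ 0.6767, -0.1354,  0.163 ]))]
rail [(0.85, [188.2, 304.7], array([0.4134, 0.3509, 0.058 ])), (0.69, [202.6, 200.5], array([0.6486, 0.3236, 0.058 ])), (0.58, [402.0, 243.3], array([ 0.5451, -0.1256,  0.058 ]))]
```

View pics/top9.png

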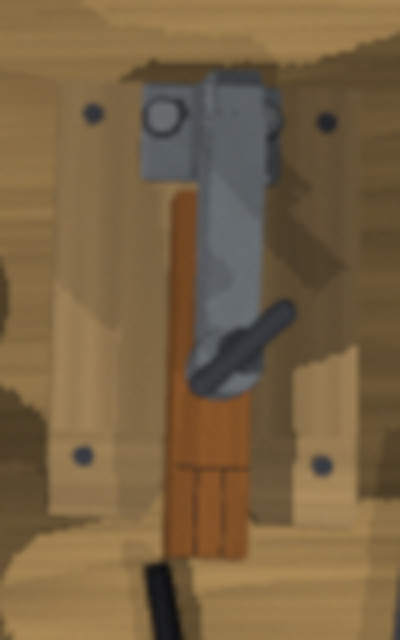

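View pics/top9f.png

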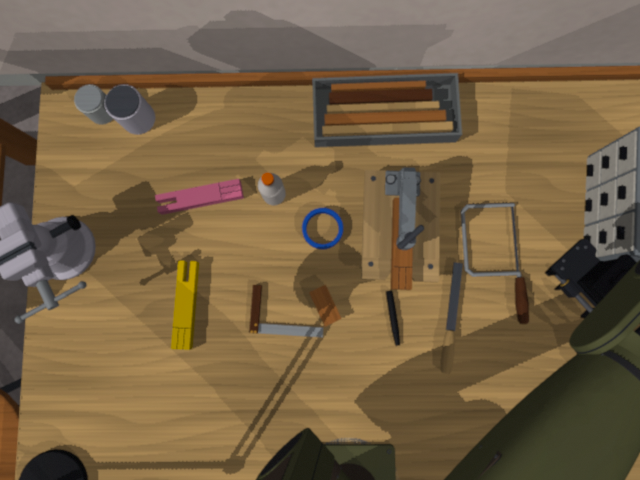

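View pics/sc9.png

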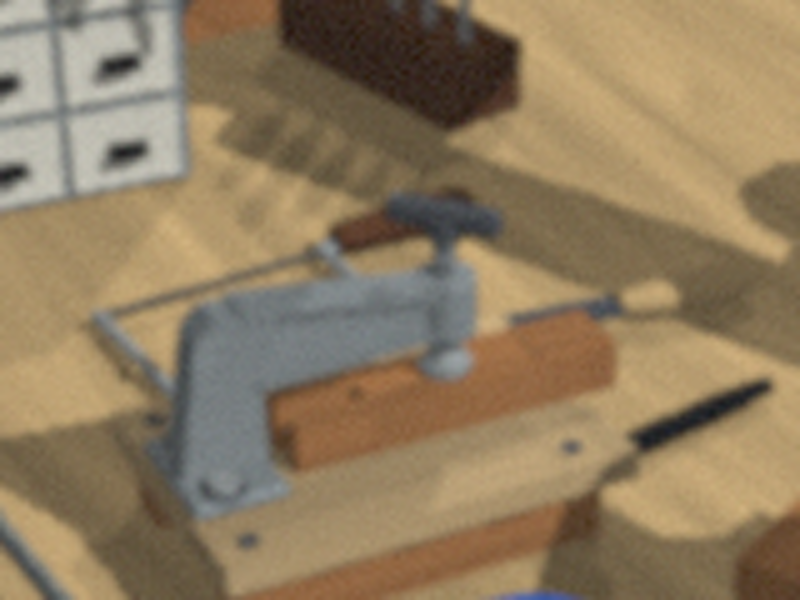

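```bash
python3 - <<'E'
from h import *
s=snapshot("top")
f=lambda u,v,z:ray(s,[350+u/4-.5,150+v/4-.5],z)[:2]
S=[f(*p,.058) for p in [(93,113),(327,121),(83,455),(321,465)]]
m=(S[2]+S[3])/2; ex=(S[0]+S[1])/2-m; ex/=np.linalg.norm(ex); ey=np.array([-ex[1],ex[0]])
for n,p in dict(pl=(166,556),pr=(246,559),rl=(172,200),fl=(194,562),fr=(276,555)).items():
    d=f(*p,.088)-m; print(n,(d@ex*1000).round(1),(d@ey*1000).round(1))
E
```

```text
pl -55.4 22.4
pr -55.0 -20.4
rl 139.7 24.1
fl -57.9 7.3
fr -52.2 -36.3
```

```bash
python3 -c "
from workcell import manip
print(manip.job_done())"
```

```text
the job is handed in; nothing more can be done
None
```

The rail is turned end for end under the clamp, its plain end is over the V-notch, and the clamp is tight again. I handed the job in at about 28 s of the 69 s allowed; no verdict was reported.

**What I did:** I slackened the clamp handle 1.75 rad (100°). I swung the rail in two grips, the forked end to one side and then the plain end to the front. I then turned the handle back the same 1.75 rad. The first grip on the handle caught the 22 mm hub, so I let go and gripped higher, on the bar, before turning.

**Last checks:**
- **Reach:** the plain end sticks out as far as the fork did, 55.2 mm in front of the front screws against 55.1 mm (top view). Before re-clamping, the wrist view gave 54.8 against about 54 mm.
- **Centring and straightness:** the top view shows it about 1 mm off centre and 0.5° off straight. The wrist view showed within 0.5 mm and 0.2°. Both differences are about the calibration error.
- **Clamp:** the handle is back at its starting heading to within about 1°, if anything slightly tighter. I judged this from the bar's heading, not from a measured clamping force.
- **Other things on the bench:** the full top view shows them where they were, and the gripper is clear of everything.

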